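Stack a table lantern on its base and pin it with the lamp pipe

ROBOT

A 6-joint arm with a two-finger parallel gripper is mounted at the origin on the work surface. World frame = base frame: x ahead of the robot, y to its left, z up, the work surface at z = 0. Lengths are in mm, angles in degrees, forces in N, time in s.
With the tool pointing down it reaches from about 150 to 775 mm from the base axis. Payload 6.1 kg.
Tool frame: the origin (TCP) lies midway between the tips of the shut fingers; the grasp point (between the pads) lies 19 mm behind it; z points along the fingers, y is the direction in which the jaws open and shut (so a half turn about z gives the same grasp; the last joint's range is limited). The gripper opens to 85 mm and grips with 20 to 120 N. Pads are 22 mm wide; open, the fingers measure 114 mm over their backs; the gripper's body (76 mm by 85 mm) begins 54 mm behind the grasp point. The pads swing forward as they close: fully open they stand 13 mm farther back than shut.
Start: joints at [-64.229, 7.208, -2.269, 80.523, 0, 90], TCP at [228.254, -472.767, 231.295] pointing down, gripper open.
Joint ranges: [-155.77, 155.77], [-54.66, 111.73], [-72.52, 77.12], [-102.08, 115.82], [-83.92, 84.16], [-180, 180]. Speed limits (degrees/s): [136.94, 136.94, 172.46, 180, 180, 180].

INTERFACE

Orientations are given as [roll, pitch, yaw] about the fixed x, y, z axes, in that order (R = Rz(yaw) Ry(pitch) Rx(roll)).
In Python, from rig import status, imaging, manip gives the robot as it stands.
- The arm moves only by the tool drive_tool, never from a script. Its argument "increments" is a list of rows, each an object with "travel": the shift along the tool's x, y, z in mm, a list of three; "rot": the turn, a rotation vector about the tool's x, y, z in rad, a list of three; "hand": the opening, from 0 (shut) to 1 (fully open). In form: [{"travel": [x, y, z], "rot": [ax, ay, az], "hand": hand}, ...]. A call has 1 to 10 rows; each row is the pose to reach, as a shift and turn from the pose commanded when the call began, along the tool's axes at that moment; what a row does not reach only later rows make up. A row lasts 1/8 s, in which the tool goes at most 62.5 mm and 10.7 degrees, less where a joint would pass 70% of its speed; a pose out of reach is approached as far as the arm can. A call with a gripper value outside its range is refused whole. The fingers move at their own pace and stop on an object; "grip_force" is the grip in N (left out, the last holds). Time passes only in rows, so rows that repeat a pose let the fingers close. It gives the time, the measured TCP pose, the force and the opening at its end, in the units of the state.
- status.read_state(): the state, without advancing time (a new reading comes with each control period).
- imaging.read_camera(name): name is "scene" or "top" or "wrist"; returns a dict with "pixels" (480x640x3 uint8, blue, green, red), "intrinsics" (3x3 intrinsics, pixels), "extrinsics" (4x4, takes a point from camera to world coordinates). Camera axes: x right, y up, looking along -z (the intrinsics and any distortion apply to the point x, -y, -z); pixel columns grow to the right and rows downward; lengths in mm; the calibration is good to about 2 mm. A picture is of the moment at which its call begins. There is no depth.
- manip.job_done(): hands the job in, once; it reports no verdict.
The state is a dict: "clock": time; "q": joint angles; "joint_velocities": joint speeds; "joint_efforts": joint torques, N m; "eef_pos": TCP position; "ee_rot": TCP orientation; "ft_force": force on the tool from outside, world axes, zero at the start; "torque": the same for the moment, N m; "opening": finger opening in mm.
Only numpy, scipy, OpenCV 4.12 (cv2) and the standard library are available. Lean on these libraries where they do the work, as an engineer would, in place of code of your own. Each camera call takes 0.05 s, during which the arm holds its last target. There are 200 camera calls.

TASK

Put the lantern together on the round wooden board: first set the six-sided brass base down in the middle of the board, then gently set the yellow glass shade on the base without dropping it, centred with its six sides parallel to the base's sides. Then take the lamp pipe with the tall finial from the hanging rack and lower it straight down through the shade's neck and the base until the finial sits on the neck, let go, and leave everything else on the cart where it is.

Things in the scene. Friction and masses are not known exactly. Their poses are not given: they have to be found in the camera images.
- board: round wooden assembly board fixed to the cart top, 190 mm across and 12 mm thick, a small dark dot marks its middle. Origin: centre of its underside, on the cart top; z up. (Elsewhere on the cart, fixed and out of the work's way: a cast lever press 0.58 m high at the left side, beyond y = 0.5 m; a vise at the right, beyond y = -0.52 m; bins and a toolbox at the back, beyond x = 0.75 m.)
- base_c (a point): hexagonal brass lantern base, 48 mm high, 0.45 kg: feet, then a plate 116 mm across flats, 8 to 16 mm up; from its middle a hexagonal neck 34 mm across flats, 16 to 48 mm up, to grip. 14 mm hole down the axis through both. Point: on the axis, 24 mm above the underside of the feet. z up along the axis; x square to a pair of flats of plate and neck (flats face 0, 60, 120.. deg from x).
- shade_c (a point): yellow glass hexagonal shade, brass frame, hollow, open below, 101 mm high, 0.38 kg: body 100 mm across flats, 56 mm high, roof to 67 mm, hexagonal neck 36 mm across flats from 67 to 101 mm up, to grip. 14 mm hole down through the neck. Stands on the base's plate, over its neck. Point: on the axis, 50.5 mm above the lower edge. z up; x square to a pair of flats of body and neck (every 60 deg).
- pipe_finial (a point): brass lamp pipe, 149 mm long, 0.12 kg: a tall fluted round finial, 22 mm across and 36 mm tall, over a threaded shank 10 mm across and 113 mm long, its last 7 mm tapered to a 5 mm nose. Hangs upright in one hole of the rack, the finial's underside on the rack's top. Point: on the axis, 24 mm above the finial's underside, the height to grip (137 mm above the nose). z up.
- pipe_tip (a point): nose of the lamp pipe, on its axis, 113 mm below the finial's underside (137 mm below the point pipe_finial).
- rack_top (a point): wooden hanging rack fixed to the cart top: a bar 50 x 156 mm, 12 mm thick, its top 130 mm above the cart top, on two end boards. Three 14 mm holes in a row along the rack's y, at -48, 0 and +48 mm; the lamp pipe, the bolt and the drift each hang in one. This point: the middle of the bar's top face; z up.
- bolt_head (a point): bystander in the rack: rod with a flat hexagonal head 23 mm across and 10 mm tall standing on the rack's top. Point: middle of the head.
- drift_head (a point): bystander in the rack: thin steel drift with a small ball on a thin collar, 22 mm across, top 17 mm above the rack's top. Point: 5 mm above the collar's underside, on the axis.
- ring1_c (a point): bystander: brass crimp ring lying flat, 30 mm across and 12 mm high. Point: its centre.
- ring2_c (a point): bystander: a second crimp ring, the same size. Point: its centre.
- ring3_c (a point): bystander: a third crimp ring, the same size. Point: its centre.
- bottle_c (a point): bystander: slim amber lacquer bottle standing up, 34 mm across and 150 mm high. Point: its centre, 75 mm up. It stands close beside the base or the shade (80 to 107 mm from its axis).
- mallet_c (a point): bystander: mallet lying down, handle along its x, head at +x; about 275 mm long, head 110 mm wide and 56 mm high. Point: on the handle, 28 mm up; x runs towards the head.
- oilcan_c (a point): bystander: small copper oil can standing up, body 38 mm across and 68 mm high, narrowing to a thin upright spout, 150 mm high in all. Point: on its axis, 75 mm up. It stands close beside the base or the shade (80 to 107 mm from its axis).

How it is judged:
By the outcome, as a careful person would: the job done as asked, in the order asked, and still so for the second after the job is handed in, with the robot touching nothing.
It also fails if it takes over 72 s, if anything falls off the work surface, if the arm or the gripper's body presses on something with over 40 N, if the wrist force passes 120 N, or if a joint passes its speed limit or range.

## Working session

There is one attempt and no reset: what is moved stays moved. The work goes in short steps, Python scripts to look and compute and a tool call to move; the robot and the scene stay as the last step left them, time stands still between calls to the robot, and variables do not carry over. Pictures are saved under pics/ and viewed, about 8 in all and at most 12, crops included, and the job is handed in when it is done.

Besides the shell and the picture viewer there is one more tool, called after "Request:" in YAML: its name, and indented under it one key for each argument. drive_tool: Moves the arm, as the interface text tells. Its arguments: {"type":"object","properties":{"increments":{"type":"array","items":{"type":"object","properties":{"travel":{"type":"array","items":{"type":"number"}},"rot":{"type":"array","items":{"type":"number"}},"hand":{"type":"number"}}}},"grip_force":{"type":"number"}},"required":["increments"]}

```bash
ls; mkdir -p pics; python3 - <<'E'
from rig import status, imaging
import cv2, numpy as np
np.set_printoptions(precision=4,suppress=True)
for n in ("scene","top"):
    d=imaging.read_camera(n); cv2.imwrite(f"pics/{n}0.png",d["pixels"]); print(n,np.array(d["intrinsics"]),np.array(d["extrinsics"]),[k for k in d])
print(status.read_state())
E
```

```text
pics
scene [[571.9052   0.     315.9867]
 [  0.     571.9052 238.3509]
 [  0.       0.       1.    ]] [[  -0.0673   -0.6409    0.7646 1330.882 ]
 [   0.9976   -0.0552    0.0415   41.2032]
 [   0.0156    0.7656    0.6431  822.8157]
 [   0.        0.        0.        1.    ]] ['pixels', 'intrinsics', 'extrinsics']
top [[600.4208   0.     313.0766]
 [  0.     600.4208 232.8755]
 [  0.       0.       1.    ]] [[   0.007     0.9969   -0.0785  398.2092]
 [  -1.        0.0071    0.0002   32.0089]
 [   0.0007    0.0785    0.9969 1414.456 ]
 [   0.        0.        0.        1.    ]] ['pixels', 'intrinsics', 'extrinsics']
{'clock': 0.1, 'q': array([-64.2301,   7.2382,  -2.3208,  80.5251,   0.0002,  90.0025]), 'joint_velocities': array([-0.0461, -0.1257,  0.1195, -0.0258,  0.0633,  0.0883]), 'joint_efforts': array([  0.0001, -43.6901,  35.3606,   0.0136,  -0.0001,   0.    ]), 'eef_pos': array([ 228.0839, -472.4445,  230.6007]), 'ee_rot': array([-179.9158,   -0.0002,   25.7675]), 'ft_force': array([-0.9085, -0.2898, -0.9343]), 'torque': array([0.002 , 0.0261, 0.0058]), 'opening': 85.67708718182969}
```

View pics/top0.png

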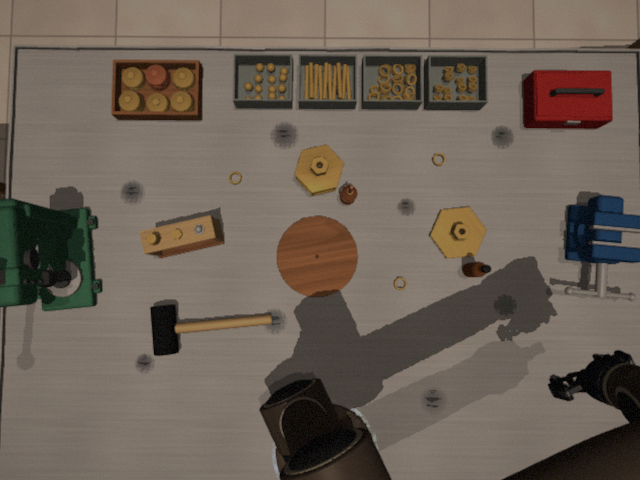

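View pics/scene0.png

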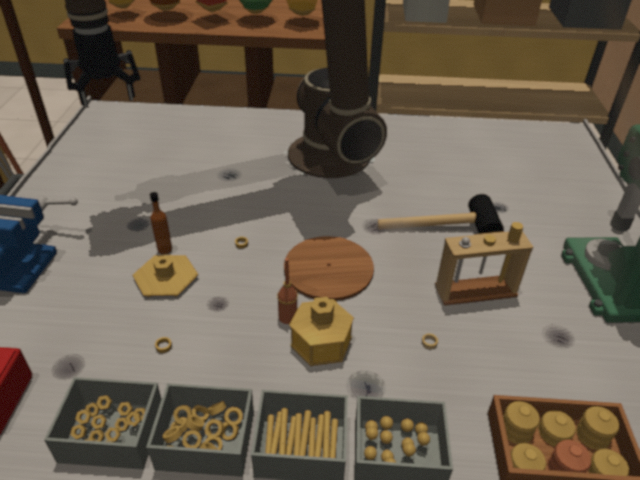

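The top view shows the board dot at (317,256), the base at about (460,232) with the bottle at (477,269), the shade at about (319,167) with the oil can at (348,193), and the finial at the left end of the rack (152,238). I'll enlarge these.

```bash
cat > h.py <<'E'
import numpy as np, cv2
from rig import status, imaging
np.set_printoptions(precision=2,suppress=True)
def cam(n,save=None):
    d=imaging.read_camera(n)
    if save: cv2.imwrite(save,d["pixels"])
    return d["pixels"],np.array(d["intrinsics"]),np.array(d["extrinsics"])
def ray(K,E,u,v,z):
    d=E[:3,:3]@np.array([(u-K[0,2])/K[0,0],-(v-K[1,2])/K[1,1],-1.])
    o=E[:3,3]; return o+d*(z-o[2])/d[2]
def proj(K,E,p):
    c=E[:3,:3].T@(np.asarray(p,float)-E[:3,3]); return np.array([K[0,2]+K[0,0]*c[0]/-c[2],K[1,2]-K[1,1]*c[1]/-c[2]])
def hexpts(c,af,z,yaw):
    r=af/np.sqrt(3); return [np.array([c[0]+r*np.cos(np.radians(yaw+30+60*k)),c[1]+r*np.sin(np.radians(yaw+30+60*k)),z]) for k in range(6)]
E
python3 - <<'E'
import cv2,numpy as np
im=cv2.imread('pics/top0.png')
def crop(x,y,w,h,s): return cv2.resize(im[y:y+h,x:x+w],(w*s,h*s),interpolation=cv2.INTER_CUBIC)
def t(c,x,y,s,step=10):
    for i in range(0,c.shape[1],step*s): cv2.putText(c,str(x+i//s),(i,8),0,.3,(0,0,255)); cv2.line(c,(i,8),(i,14),(0,0,255))
    for i in range(0,c.shape[0],step*s): cv2.putText(c,str(y+i//s),(0,i+3),0,.3,(255,0,0)); cv2.line(c,(18,i),(24,i),(255,0,0))
    return c
a=t(crop(425,198,80,60,5),425,198,5); a2=t(crop(285,138,80,60,5),285,138,5); b=t(crop(135,205,100,60,4),135,205,4); c=t(crop(277,215,90,60,4),277,215,4)
o=np.zeros((550,800,3),np.uint8); o[:300,:400]=a;o[:300,400:]=a2;o[300:540,:400]=b;o[300:540,400:760]=c
cv2.imwrite('pics/c1.png',o)
E
```

```text
(no output)
```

View pics/c1.png

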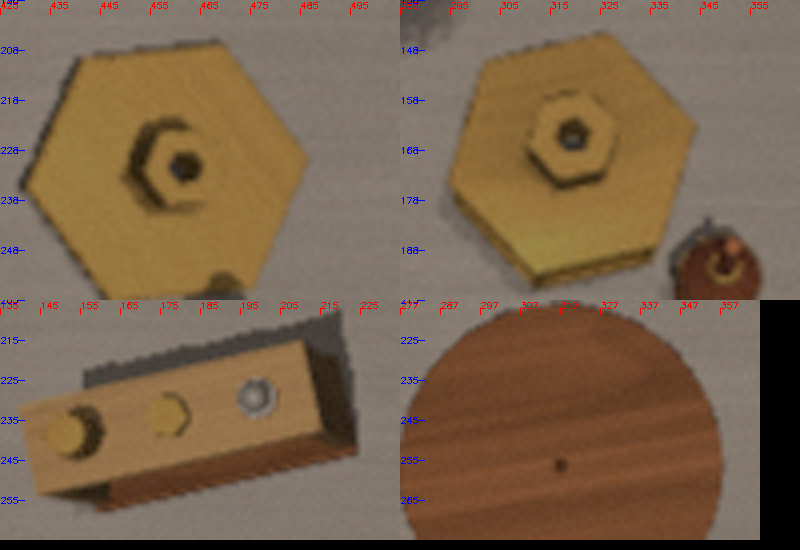

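The crop shows the base hole at (462,231.4), the shade hole at (319.8,164.8), the finial top at (152.5,239), the bolt at (177,233.8), the drift at (199.3,229) and the dot at (317,256.3). Next I compute positions and yaws.

```bash
cat > m.py <<'E'
from h import *
from scipy.optimize import least_squares
_,K,E=cam("top")
print("dot",ray(K,E,317,256.25,12)); print("base hole",ray(K,E,462,231.4,48)); print("shade hole",ray(K,E,319.8,164.8,101))
print("finial",ray(K,E,152.3,239,166),"bolt",ray(K,E,177,233.75,140),"drift",ray(K,E,199.25,229,147))
print("bottle top",ray(K,E,486,268,150),"can spout",ray(K,E,349.5,187.5,150))
def fit(px,af,z):
    P=np.array([ray(K,E,u,v,z)[:2] for u,v in px])
    def f(p):
        H=np.array(hexpts(p[:2],af*p[3],z,p[2]))[:,:2]
        return np.array([min((H-q),key=np.linalg.norm) for q in P]).ravel()
    best=min((least_squares(f,[*P.mean(0),y,1]) for y in (-20,0,20)),key=lambda r:r.cost)
    print("hex",best.x,"rms",np.sqrt(best.cost*2/len(P)))
fit([(441,209.6),(469.4,206.4),(486.4,229.6),(430,234.6),(447,257.4)],116,16)
fit([(326,144.4),(344,163),(336,187.6),(312,193),(295.4,175),(302.4,150)],100,56)
E
python3 m.py
```

```text
dot [453.9   22.25  12.  ]
base hole [ 511.56 -308.27   48.  ]
shade hole [652.89  17.98 101.  ]
finial [481.31 366.73 166.  ] bolt [494.61 321.44 140.  ] drift [504.5  272.98 147.  ]
bottle top [ 426.21 -332.39  150.  ] can spout [595.02 -44.91 150.  ]
hex [ 512.62 -307.18    5.92    0.98] rms 0.8001821500164981
hex [652.37  18.59  13.58   1.  ] rms 1.5466228989614537
```

```bash
cat >> h.py <<'E'
from scipy.spatial.transform import Rotation as Ro
def go(x,y,z,jaw):
    "increment from the present pose to TCP x,y,z, pointing down, tool y at jaw deg (world)"
    s=status.read_state(); R=Ro.from_euler('xyz',s["ee_rot"],degrees=True)
    t=R.inv().apply(np.array([x,y,z])-s["eef_pos"]); r=(R.inv()*Ro.from_euler('xyz',[180,0,jaw+90],degrees=True)).as_rotvec()
    print("travel",t.round(1),"rot",r.round(4),"| pos",s["eef_pos"],"rot",s["ee_rot"],"t",s["clock"],"q",s["q"],"F",s["ft_force"],"op",s["opening"])
E
python3 -c "
from h import *
go(512,-308,190,-54)"
```

```text
travel [327.2 -24.7  40.7] rot [-0.   -0.   -0.18] | pos [ 228.13 -472.53  230.71] rot [-179.93    0.     25.77] t 0.15 q [-64.23   7.23  -2.31  80.52  -0.    90.  ] F [-0.63 -0.08 -0.64] op 85.49049793199858
```

Request:
drive_tool:
  increments:
    - {"travel": [50,-4,6],"rot": [0,0,-0.03],"hand": 1}
    - {"travel": [110,-8,14],"rot": [0,0,-0.06],"hand": 1}
    - {"travel": [170,-13,21],"rot": [0,0,-0.1],"hand": 1}
    - {"travel": [230,-17,29],"rot": [0,0,-0.13],"hand": 1}
    - {"travel": [285,-21,36],"rot": [0,0,-0.16],"hand": 1}
    - {"travel": [315,-24,40],"rot": [0,0,-0.18],"hand": 1}
    - {"travel": [327,-25,41],"rot": [0,0,-0.18],"hand": 1}
    - {"travel": [327,-25,41],"rot": [0,0,-0.18],"hand": 1}
    - {"travel": [327,-25,41],"rot": [0,0,-0.18],"hand": 1}

```text
clock: 1.27
eef_pos: [510.9, -308.9, 190.6]
ee_rot: [180.0, 0.0, 36.0]
ft_force: [-0.7, -0.2, 0.3]
opening: 85.4
```

```bash
python3 -c "
from h import *
im,K,E=cam('wrist','pics/w1.png'); print(K,E)
_,Kt,Et=cam('top','pics/t1.png')
go(512,-308,120,-54)"
```

```text
[[395.24   0.   317.07]
 [  0.   395.24 238.63]
 [  0.     0.     1.  ]] [[   0.59    0.78    0.22  567.61]
 [  -0.81    0.57    0.16 -267.75]
 [  -0.     -0.28    0.96  332.49]
 [   0.      0.      0.      1.  ]]
travel [ 1.4 -0.2 70.8] rot [ 0. -0. -0.] | pos [ 510.94 -308.95  190.75] rot [179.97  -0.    35.98] t 1.375 q [-31.16  15.18   2.42  77.22  -0.01 112.86] F [-0.81  0.13  0.17] op 85.45806264488168
```

View pics/w1.png

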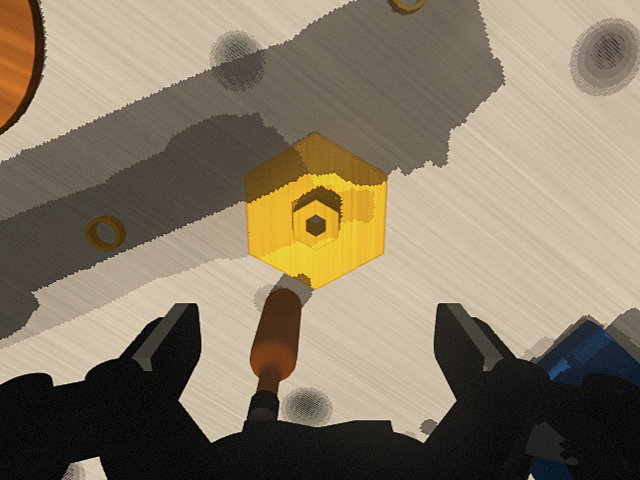

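The wrist view shows the base hole at about (316,225) with its sides vertical in the image, so the jaws line up. The bottle runs from its foot at about (285,295) to its top at (262,405), towards tool -x.

```bash
python3 -c "
from h import *
K=np.array([[395.24,0,317.07],[0,395.24,238.63],[0,0,1]])
im,K,E=cam('wrist')
print(ray(K,E,316,225,48), 'bottle top',ray(K,E,262,408,150),'shoulder',ray(K,E,272,355,95),'ctr foot',ray(K,E,285,300,0))
P=[ray(K,E,*p,16)[:2] for p in [(316,132),(387,178),(384,254),(316,291),(248,252),(246,175)]]; print(np.array(P),np.mean(P,0))
for a,b in ((1,2),(5,4)): d=P[b]-P[a]; print(np.degrees(np.arctan2(d[1],d[0])))
c=ray(K,E,316,225,48); go(c[0],c[1],100,-54)
"
```

```text
[ 509.64 -308.91   48.  ] bottle top [ 429.42 -330.96  150.  ] shoulder [ 427.52 -331.57   95.  ] ctr foot [ 425.89 -334.45    0.  ]
[[ 563.09 -269.98]
 [ 567.74 -336.65]
 [ 516.47 -374.65]
 [ 455.48 -348.12]
 [ 450.53 -281.  ]
 [ 503.52 -244.32]] [ 509.47 -309.12]
-143.45052613867742
-145.31103283095388
travel [-1.1 -0.9 90.7] rot [ 0. -0. -0.] | pos [ 511.03 -308.91  190.73] rot [179.97  -0.    35.99] t 1.425 q [-31.15  15.18   2.43  77.21  -0.01 112.87] F [ 0.87 -0.78 -0.25] op 85.73603630615258
```

Request:
drive_tool:
  increments:
    - {"travel": [-1,-1,20],"rot": [0,0,-0.004],"hand": 1}
    - {"travel": [-1,-1,50],"rot": [0,0,-0.004],"hand": 1}
    - {"travel": [-1,-1,80],"rot": [0,0,-0.004],"hand": 1}
    - {"travel": [-1,-1,110],"rot": [0,0,-0.004],"hand": 1}
    - {"travel": [-1,-1,135],"rot": [0,0,-0.004],"hand": 1}
    - {"travel": [-1,-1,155],"rot": [0,0,-0.004],"hand": 1}
    - {"travel": [-1,-1,166],"rot": [0,0,-0.004],"hand": 1}
    - {"travel": [-1,-1,171],"rot": [0,0,-0.004],"hand": 1}
    - {"travel": [-1,-1,171],"rot": [0,0,-0.004],"hand": 1}

```text
clock: 2.55
eef_pos: [510.5, -308.1, 19.6]
ee_rot: [180.0, -0.0, 36.3]
ft_force: [-0.1, -0.5, 0.8]
opening: 85.2
```

Request:
drive_tool:
  increments:
    - {"travel": [0,0,0],"rot": [0,0,0],"hand": 0.55}
    - {"travel": [0,0,0],"rot": [0,0,0],"hand": 0.3}
    - {"travel": [0,0,0],"rot": [0,0,0],"hand": 0.3}
    - {"travel": [0,0,0],"rot": [0,0,0],"hand": 0.3}
    - {"travel": [0,0,0],"rot": [0,0,0],"hand": 0.3}
  grip_force: 50

```text
clock: 3.18
eef_pos: [510.8, -307.9, 19.9]
ee_rot: [180.0, -0.0, 36.3]
ft_force: [-0.9, 1.1, 4.6]
opening: 33.1
```

Request:
drive_tool:
  increments:
    - {"travel": [0,0,0],"rot": [0,0,0],"hand": 0.1}
    - {"travel": [0,0,0],"rot": [0,0,0],"hand": 0}
    - {"travel": [0,0,0],"rot": [0,0,0],"hand": 0}
    - {"travel": [0,0,-10],"rot": [0,0,0],"hand": 0}
    - {"travel": [0,0,-25],"rot": [0,0,0],"hand": 0}
    - {"travel": [0,0,-40],"rot": [0,0,0],"hand": 0}
    - {"travel": [0,0,-50],"rot": [0,0,0],"hand": 0}
    - {"travel": [0,0,-50],"rot": [0,0,0],"hand": 0}
  grip_force: 60

```text
clock: 4.18
eef_pos: [511.1, -308.3, 70.6]
ee_rot: [179.9, -0.0, 36.3]
ft_force: [0.1, 0.2, -4.1]
opening: 32.9
```

```bash
python3 -c "
from h import *
im,K,E=cam('wrist','pics/w2.png')
go(453.9,22.3,90,-50)
"
```

```text
travel [ 149.9 -299.8  -20.5] rot [ 0.   -0.   -0.06] | pos [ 510.68 -308.02   69.73] rot [179.95  -0.02  36.31] t 4.225 q [-31.1   17.38 -10.05  62.52  -0.   112.59] F [-0.18  0.11 -4.69] op 33.04109938233764
```

View pics/w2.png

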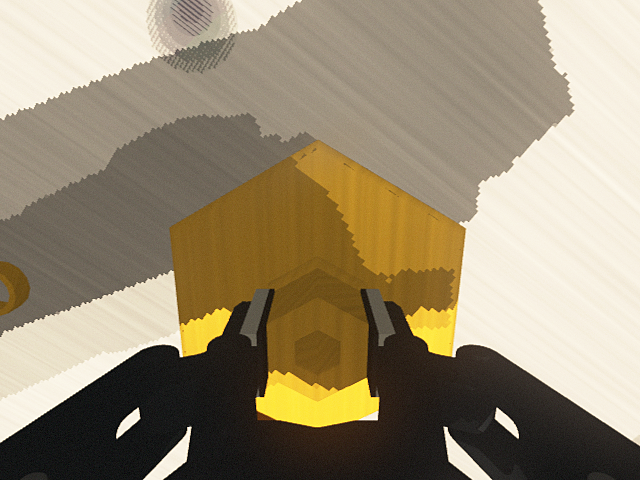

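```bash
python3 -c "
from h import *
im,K,E=cam('wrist')
s=status.read_state();h=ray(K,E,318,350,98.3);R=Ro.from_euler('xyz',s['ee_rot'],degrees=True)
o=R.inv().apply(h-s['eef_pos']);print('hole in tool',o)
go(453.9,22.3,75,-50)
"
```

```text
hole in tool [  0.07   0.69 -29.17]
travel [ 150.  -299.4   -5.8] rot [-0.    0.   -0.06] | pos [ 510.35 -307.79   69.13] rot [-179.99    0.01   36.32] t 4.275 q [-31.09  17.41 -10.09  62.51  -0.   112.59] F [-0.22  0.61 -4.11] op 32.91753675357706
```

The wrist picture shows the base held squarely, with its hole at (318,350). That is within 1 mm of the tool axis, so I carry it to the board.

Request:
drive_tool:
  increments:
    - {"travel": [7,-14,-1],"rot": [0,0,0],"hand": 0}
    - {"travel": [25,-50,-2],"rot": [0,0,0],"hand": 0}
    - {"travel": [48,-95,-3],"rot": [0,0,-0.02],"hand": 0}
    - {"travel": [71,-142,-4],"rot": [0,0,-0.03],"hand": 0}
    - {"travel": [94,-188,-5],"rot": [0,0,-0.04],"hand": 0}
    - {"travel": [117,-233,-6],"rot": [0,0,-0.05],"hand": 0}
    - {"travel": [134,-268,-6],"rot": [0,0,-0.06],"hand": 0}
    - {"travel": [145,-290,-6],"rot": [0,0,-0.06],"hand": 0}
    - {"travel": [150,-299,-6],"rot": [0,0,-0.06],"hand": 0}
    - {"travel": [150,-299,-6],"rot": [0,0,-0.06],"hand": 0}

```text
clock: 5.52
eef_pos: [453.9, 22.3, 75.1]
ee_rot: [-180.0, 0.0, 39.8]
ft_force: [-0.0, -0.2, -3.7]
opening: 33.1
```

Request:
drive_tool:
  increments:
    - {"travel": [0,0,0],"rot": [0,0,0],"hand": 0}
    - {"travel": [0,0,0],"rot": [0,0,0],"hand": 0}

```text
clock: 5.78
eef_pos: [454.4, 21.1, 75.2]
ee_rot: [180.0, 0.0, 39.7]
ft_force: [0.3, 0.2, -4.1]
opening: 32.9
```

```bash
python3 -c "
from h import *
go(453.9,22.3,33,-50)
im,K,E=cam('wrist','pics/w3.png')
cv2.imwrite('pics/w3.png',im)
"
```

```text
travel [ 0.4 -1.2 42.2] rot [ 0.    0.   -0.01] | pos [454.36  21.13  75.19] rot [180.     0.01  39.67] t 5.775 q [  2.67   2.56 -27.28  60.17  -0.01 143.  ] F [ 0.35  0.19 -4.13] op 32.92733809306568
```

View pics/w3.png

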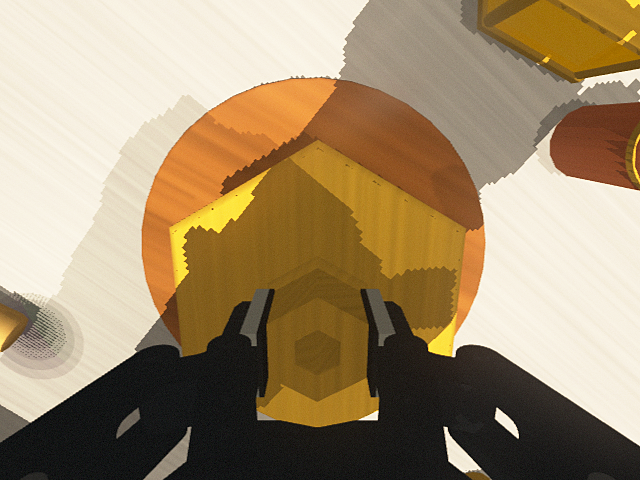

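The board rim is visible around the held base: top (316,78), left (142,228), right (485,230). I fit the circle to check the board's centre.

```bash
python3 -c "
from h import *
from scipy.optimize import least_squares
im,K,E=cam('wrist')
hsv=cv2.cvtColor(im,cv2.COLOR_BGR2HSV); m=((hsv[...,1]>110)).astype(np.uint8); 
pts=[]
for a in np.radians(np.arange(-160,-15,5)):   # last saturated pixel outward from (314,230)
    r=[k for k in range(120,200) if m[int(245+k*np.sin(a)),int(314+k*np.cos(a))]]
    if r: pts.append((314+r[-1]*np.cos(a),245+r[-1]*np.sin(a)))
P=np.array([ray(K,E,*p,12)[:2] for p in pts])
f=lambda c:np.linalg.norm(P-c[:2],axis=1)-95
r=least_squares(f,[454,22],loss='soft_l1');print(r.x,f(r.x))
print(ray(K,E,318,352,103.5))
"
```

```text
[450.32  20.59] [-0.95 -0.68 -0.38 -0.05 -0.17  0.19 -0.38 -0.03 -0.16  0.14  0.4   0.16
  0.33  0.01  0.53  0.09  0.51  0.42  0.28  0.1  -0.13  0.07 -0.22 -0.06
 -0.38 -0.23 -0.55 -0.35 -0.62]
[453.84  20.32 103.5 ]
```

```bash
python3 -c "
from h import *
go(451.4,21.5,33.5,-50)
"
```

```text
travel [-2.1 -2.1 41.7] rot [-0.    0.   -0.01] | pos [454.34  21.26  75.23] rot [-180.      0.01   39.68] t 5.875 q [  2.68   2.56 -27.28  60.17  -0.   143.  ] F [ 0.18 -0.02 -4.16] op 33.144675028615865
```

Request:
drive_tool:
  increments:
    - {"travel": [-2,-2,10],"rot": [0,0,-0.006],"hand": 0}
    - {"travel": [-2,-2,22],"rot": [0,0,-0.006],"hand": 0}
    - {"travel": [-2,-2,32],"rot": [0,0,-0.006],"hand": 0}
    - {"travel": [-2,-2,38],"rot": [0,0,-0.006],"hand": 0}
    - {"travel": [-2,-2,41],"rot": [0,0,-0.006],"hand": 0}
    - {"travel": [-2,-2,42],"rot": [0,0,-0.006],"hand": 0}
    - {"travel": [-2,-2,43],"rot": [0,0,-0.006],"hand": 0}
    - {"travel": [-2,-2,43.5],"rot": [0,0,-0.006],"hand": 0}

```text
clock: 6.88
eef_pos: [451.6, 22.2, 32.0]
ee_rot: [180.0, -0.0, 40.1]
ft_force: [0.2, -0.4, -3.3]
opening: 33.1
```

Request:
drive_tool:
  increments:
    - {"travel": [0,0,0.5],"rot": [0,0,0],"hand": 0}
    - {"travel": [0,0,1],"rot": [0,0,0],"hand": 0}
    - {"travel": [0,0,1.2],"rot": [0,0,0],"hand": 0}

```text
clock: 7.25
eef_pos: [451.7, 22.2, 31.9]
ee_rot: [180.0, -0.0, 40.1]
ft_force: [-5.2, -0.6, 10.5]
opening: 33.1
```

Request:
drive_tool:
  increments:
    - {"travel": [0,0,-0.8],"rot": [0,0,0],"hand": 0}
    - {"travel": [0,0,-0.8],"rot": [0,0,0],"hand": 0.4}
    - {"travel": [0,0,-0.8],"rot": [0,0,0],"hand": 0.8}
    - {"travel": [0,0,-0.8],"rot": [0,0,0],"hand": 1}
    - {"travel": [0,0,-0.8],"rot": [0,0,0],"hand": 1}
    - {"travel": [0,0,-20],"rot": [0,0,0],"hand": 1}
    - {"travel": [0,0,-60],"rot": [0,0,0],"hand": 1}
    - {"travel": [0,0,-110],"rot": [0,0,0],"hand": 1}
    - {"travel": [0,0,-150],"rot": [0,0,0],"hand": 1}
    - {"travel": [0,0,-163],"rot": [0,0,0],"hand": 1}

```text
clock: 8.5
eef_pos: [452.7, 22.2, 196.1]
ee_rot: [179.9, -0.2, 40.1]
ft_force: [-0.5, -0.3, -0.4]
opening: 85.2
```

Request:
drive_tool:
  increments:
    - {"travel": [0,0,0],"rot": [0,0,0],"hand": 1}
    - {"travel": [0,0,0],"rot": [0,0,0],"hand": 1}

```text
clock: 8.75
eef_pos: [450.7, 22.1, 191.9]
ee_rot: [-179.9, 0.1, 40.1]
ft_force: [-0.1, 0.2, -1.0]
opening: 85.4
```

```bash
python3 -c "
from h import *
im,K,E=cam('wrist','pics/w4.png')
_,Kt,Et=cam('top','pics/t4.png')
print(repr(E))
go(652,18,240,-46.4)
"
```

```text
array([[  0.64,   0.73,   0.21, 504.62],
       [ -0.76,   0.62,   0.18,  67.16],
       [ -0.  ,  -0.28,   0.96, 333.66],
       [  0.  ,   0.  ,   0.  ,   1.  ]])
travel [151.3 132.8 -48.6] rot [-0.    0.   -0.06] | pos [450.6   22.11 191.96] rot [-179.9     0.13   40.1 ] t 8.85 q [  2.81  -0.46 -15.39  75.24   0.   142.71] F [-0.29  0.36  0.63] op 85.30276868878845
```

View pics/w4.png

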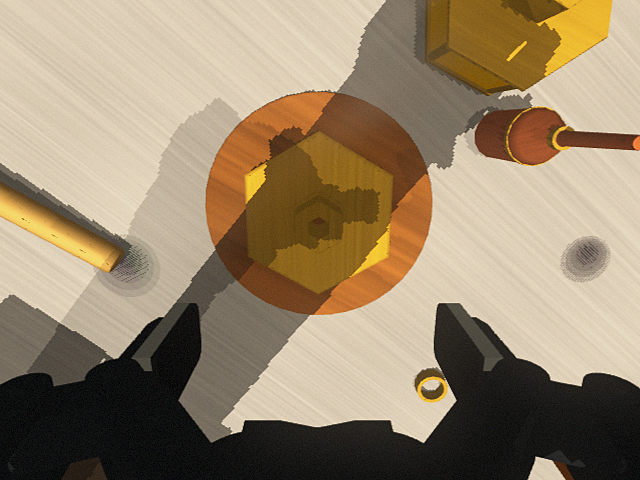

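The base stands on the board. The rim spans columns 206–432 and rows 91–315, the plate spans columns 246–391 and rows 131–294, and the hole is at (319,227). I check the centring numerically.

```bash
python3 -c "
from h import *
from scipy.optimize import least_squares
im=cv2.imread('pics/w4.png');_,K,E=cam('wrist')
pts=[]; hsv=cv2.cvtColor(im,cv2.COLOR_BGR2HSV); m=hsv[...,1]>115
for a in np.radians(np.arange(0,360,6)):
    r=[k for k in range(85,135) if m[int(203+k*np.sin(a)),int(319+k*np.cos(a))]]
    if r and r[-1]<130: pts.append((319+r[-1]*np.cos(a),203+r[-1]*np.sin(a)))
P=np.array([ray(K,E,*p,12)[:2] for p in pts])
f=lambda c:np.linalg.norm(P-c[:2],axis=1)-c[2]
r=least_squares(f,[454,22,95],loss='soft_l1');print('board',r.x,len(P))
H=np.array([ray(K,E,*p,28)[:2] for p in [(246,172),(319,131),(392,170),(390,258),(319,294),(248,255)]])
print('plate',H.mean(0)); 
for a,b in ((2,3),(0,5)): d=H[b]-H[a]; print(np.degrees(np.arctan2(d[1],d[0]))+90)
print('hole',ray(K,E,319,227,60))
"
```

```text
board [451.58  21.53  93.71] 60
plate [452.01  21.79]
-48.159513318274094
-51.32506456731471
hole [451.26  21.24  60.  ]
```

Request:
drive_tool:
  increments:
    - {"travel": [20,17,-15],"rot": [0,0,-0.01],"hand": 1}
    - {"travel": [50,44,-35],"rot": [0,0,-0.03],"hand": 1}
    - {"travel": [85,75,-49],"rot": [0,0,-0.05],"hand": 1}
    - {"travel": [120,105,-49],"rot": [0,0,-0.06],"hand": 1}
    - {"travel": [143,125,-49],"rot": [0,0,-0.06],"hand": 1}
    - {"travel": [151,133,-49],"rot": [0,0,-0.063],"hand": 1}
    - {"travel": [151,133,-49],"rot": [0,0,-0.063],"hand": 1}
    - {"travel": [151,133,-49],"rot": [0,0,-0.063],"hand": 1}

```text
clock: 9.9
eef_pos: [651.7, 17.7, 242.8]
ee_rot: [-180.0, 0.0, 43.7]
ft_force: [0.0, -0.0, 0.2]
opening: 85.2
```

```bash
python3 -c "
from h import *
im,K,E=cam('wrist','pics/w5.png')
go(652,18,240,-46.4)
"
```

```text
travel [0.5 0.  3.2] rot [ 0. -0.  0.] | pos [651.65  17.7  243.15] rot [180.    -0.01  43.71] t 9.95 q [  1.55  21.68  17.86  86.18   0.   137.85] F [-0.18  0.45  0.23] op 85.69546539394801
```

View pics/w5.png

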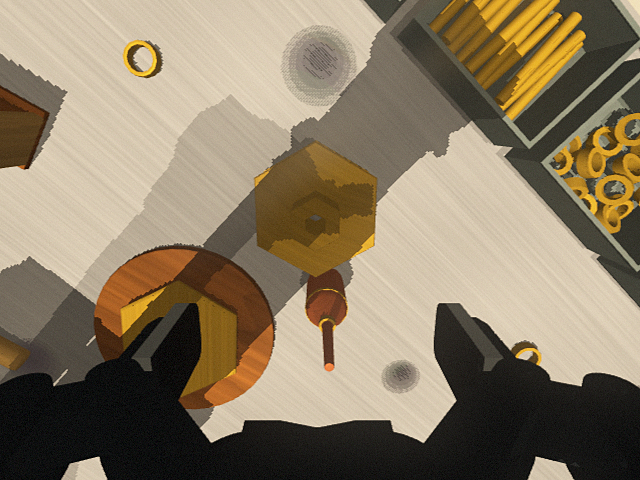

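The shade hole is at (315,223) with its sides nearly vertical; the oil can spout tip is at (329,367), towards tool -x.

```bash
python3 -c "
from h import *
_,K,E=cam('wrist')
print('hole',ray(K,E,315,223,101))
H=np.array([ray(K,E,*p,56)[:2] for p in [(255,180),(315,140),(377,178),(375,246),(316,277),(257,248)]])
print('roof',H.mean(0)) 
for a,b in ((2,3),(0,5)): d=H[b]-H[a]; print(np.degrees(np.arctan2(d[1],d[0]))+90)
print('spout',ray(K,E,329,367,150))
go(*ray(K,E,315,223,101)[:2],72,-46.4)
"
```

```text
hole [651.06  19.32 101.  ]
roof [649.66  17.37]
-45.547250601731974
-47.03169411259387
spout [593.44 -49.27 150.  ]
travel [  0.6  -1.7 171.3] rot [ 0. -0.  0.] | pos [651.73  17.71 243.34] rot [179.98  -0.02  43.71] t 10.0 q [  1.56  21.67  17.87  86.17  -0.   137.85] F [-0.32 -0.28  0.48] op 85.62088423062002
```

Request:
drive_tool:
  increments:
    - {"travel": [0,-0.8,20],"rot": [0,0,0],"hand": 1}
    - {"travel": [0,-0.8,50],"rot": [0,0,0],"hand": 1}
    - {"travel": [0,-0.8,80],"rot": [0,0,0],"hand": 1}
    - {"travel": [0,-0.8,110],"rot": [0,0,0],"hand": 1}
    - {"travel": [0,-0.8,135],"rot": [0,0,0],"hand": 1}
    - {"travel": [0,-0.8,155],"rot": [0,0,0],"hand": 1}
    - {"travel": [0,-0.8,166],"rot": [0,0,0],"hand": 1}
    - {"travel": [0,-0.8,171],"rot": [0,0,0],"hand": 1}
    - {"travel": [0,-0.8,172],"rot": [0,0,0],"hand": 1}
    - {"travel": [0,-0.8,172],"rot": [0,0,0],"hand": 1}

```text
clock: 11.25
eef_pos: [652.5, 18.3, 71.4]
ee_rot: [180.0, -0.0, 43.7]
ft_force: [-0.3, 0.0, 0.4]
opening: 85.3
```

Request:
drive_tool:
  increments:
    - {"travel": [0,0,0],"rot": [0,0,0],"hand": 0.55}
    - {"travel": [0,0,0],"rot": [0,0,0],"hand": 0.3}
    - {"travel": [0,0,0],"rot": [0,0,0],"hand": 0.2}
    - {"travel": [0,0,0],"rot": [0,0,0],"hand": 0}
    - {"travel": [0,0,0],"rot": [0,0,0],"hand": 0}
    - {"travel": [0,0,0],"rot": [0,0,0],"hand": 0}
  grip_force: 50

```text
clock: 12.0
eef_pos: [652.1, 18.4, 70.9]
ee_rot: [180.0, -0.0, 43.7]
ft_force: [-1.5, 0.1, 3.2]
opening: 35.4
```

Request:
drive_tool:
  increments:
    - {"travel": [0,0,-5],"rot": [0,0,0],"hand": 0}
    - {"travel": [0,0,-20],"rot": [0,0,0],"hand": 0}
    - {"travel": [0,0,-40],"rot": [0,0,0],"hand": 0}
    - {"travel": [0,0,-65],"rot": [0,0,0],"hand": 0}
    - {"travel": [0,0,-80],"rot": [0,0,0],"hand": 0}
    - {"travel": [0,0,-85],"rot": [0,0,0],"hand": 0}
    - {"travel": [0,0,-85],"rot": [0,0,0],"hand": 0}

```text
clock: 12.88
eef_pos: [652.0, 18.2, 155.4]
ee_rot: [-180.0, 0.0, 43.7]
ft_force: [0.3, -0.8, -4.2]
opening: 35.3
```

```bash
python3 -c "
from h import *
_,K,E=cam('wrist','pics/w6.png')
go(451.7,22.2,156,-49.9)
"
```

```text
travel [-141.9 -141.1   -1. ] rot [-0.    0.    0.06] | pos [651.74  18.2  154.78] rot [-179.95    0.05   43.7 ] t 12.925 q [  1.6   21.64   6.74  75.17  -0.   137.9 ] F [-0.2  -0.23 -3.8 ] op 35.09835313831355
```

View pics/w6.png

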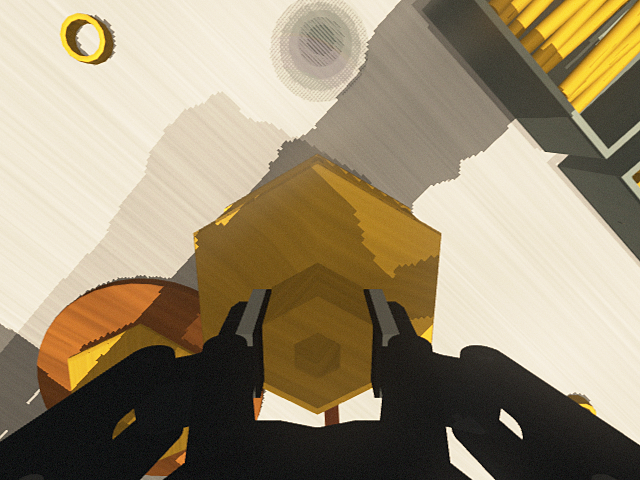

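Request:
drive_tool:
  increments:
    - {"travel": [0,-12,0],"rot": [0,0,0],"hand": 0}
    - {"travel": [-1,-35,0],"rot": [0,0,0],"hand": 0}
    - {"travel": [-16,-61,0],"rot": [0,0,0.01],"hand": 0}
    - {"travel": [-41,-88,0],"rot": [0,0,0.02],"hand": 0}
    - {"travel": [-73,-109,0],"rot": [0,0,0.03],"hand": 0}
    - {"travel": [-103,-124,0],"rot": [0,0,0.045],"hand": 0}
    - {"travel": [-125,-134,-1],"rot": [0,0,0.055],"hand": 0}
    - {"travel": [-138,-140,-1],"rot": [0,0,0.063],"hand": 0}
    - {"travel": [-142,-141,-1],"rot": [0,0,0.063],"hand": 0}
    - {"travel": [-142,-141,-1],"rot": [0,0,0.063],"hand": 0}

```text
clock: 14.18
eef_pos: [452.4, 22.2, 156.6]
ee_rot: [180.0, -0.0, 40.1]
ft_force: [1.1, 0.2, -3.6]
opening: 35.3
```

Request:
drive_tool:
  increments:
    - {"travel": [0,0,0],"rot": [0,0,0],"hand": 0}
    - {"travel": [0,0,0],"rot": [0,0,0],"hand": 0}

```text
clock: 14.42
eef_pos: [452.5, 22.2, 156.4]
ee_rot: [-180.0, 0.0, 40.1]
ft_force: [0.1, 0.3, -4.4]
opening: 35.5
```

```bash
python3 -c "
from h import *
_,K,E=cam('wrist')
s=status.read_state();h=ray(K,E,317,353,s['eef_pos'][2]+30);R=Ro.from_euler('xyz',s['ee_rot'],degrees=True)
print('hole',h,'in tool',R.inv().apply(h-s['eef_pos']))
go(451.7,22.2,102,-49.9)
"
```

```text
hole [452.28  22.02 186.4 ] in tool [ -0.17   0.07 -30.  ]
travel [-0.5 -0.4 54.4] rot [-0.  0.  0.] | pos [452.36  22.19 156.4 ] rot [-179.98    0.01   40.1 ] t 14.475 q [  2.8    0.09 -19.32  70.61   0.01 142.7 ] F [ 0.34  0.27 -3.18] op 34.94863906928801
```

Request:
drive_tool:
  increments:
    - {"travel": [-0.8,-0.2,6],"rot": [0,0,0],"hand": 0}
    - {"travel": [-0.8,-0.2,16],"rot": [0,0,0],"hand": 0}
    - {"travel": [-0.8,-0.2,27],"rot": [0,0,0],"hand": 0}
    - {"travel": [-0.8,-0.2,37],"rot": [0,0,0],"hand": 0}
    - {"travel": [-0.8,-0.2,45],"rot": [0,0,0],"hand": 0}
    - {"travel": [-0.8,-0.2,51],"rot": [0,0,0],"hand": 0}
    - {"travel": [-0.8,-0.2,54],"rot": [0,0,0],"hand": 0}
    - {"travel": [-0.8,-0.2,55.5],"rot": [0,0,0],"hand": 0}
    - {"travel": [-0.8,-0.2,56.3],"rot": [0,0,0],"hand": 0}
    - {"travel": [-0.8,-0.2,56.3],"rot": [0,0,0],"hand": 0}

```text
clock: 15.72
eef_pos: [451.4, 21.7, 100.5]
ee_rot: [180.0, -0.0, 40.1]
ft_force: [-0.0, 0.9, -3.6]
opening: 35.3
```

Request:
drive_tool:
  increments:
    - {"travel": [0,0,0.4],"rot": [0,0,0],"hand": 0}
    - {"travel": [0,0,0.8],"rot": [0,0,0],"hand": 0}
    - {"travel": [0,0,1.1],"rot": [0,0,0],"hand": 0}

```text
clock: 16.1
eef_pos: [451.2, 21.7, 99.2]
ee_rot: [-180.0, -0.0, 40.1]
ft_force: [0.2, -0.1, -3.3]
opening: 35.0
```

Request:
drive_tool:
  increments:
    - {"travel": [0,0,0.3],"rot": [0,0,0],"hand": 0}
    - {"travel": [0,0,0.6],"rot": [0,0,0],"hand": 0}
    - {"travel": [0,0,0.6],"rot": [0,0,0],"hand": 0}

```text
clock: 16.48
eef_pos: [451.2, 21.7, 98.9]
ee_rot: [180.0, -0.0, 40.1]
ft_force: [-2.0, 0.6, 0.4]
opening: 35.4
```

Touchdown: 4 N of the shade's weight is off the wrist. I release and rise.

Request:
drive_tool:
  increments:
    - {"travel": [0,0,0.1],"rot": [0,0,0],"hand": 0.3}
    - {"travel": [0,0,0.1],"rot": [0,0,0],"hand": 0.5}
    - {"travel": [0,0,0.1],"rot": [0,0,0],"hand": 0.8}
    - {"travel": [0,0,0.1],"rot": [0,0,0],"hand": 1}
    - {"travel": [0,0,0],"rot": [0,0,0],"hand": 1}
    - {"travel": [0,0,-20],"rot": [0,0,0],"hand": 1}
    - {"travel": [0,0,-60],"rot": [0,0,0],"hand": 1}
    - {"travel": [0,0,-110],"rot": [0,0,0],"hand": 1}
    - {"travel": [0,0,-140],"rot": [0,0,0],"hand": 1}
    - {"travel": [0,0,-145],"rot": [0,0,0],"hand": 1}

```text
clock: 17.73
eef_pos: [452.3, 21.7, 245.7]
ee_rot: [179.9, -0.2, 40.1]
ft_force: [0.8, -0.4, -0.1]
opening: 85.4
```

Request:
drive_tool:
  increments:
    - {"travel": [0,0,0],"rot": [0,0,0],"hand": 1}
    - {"travel": [0,0,0],"rot": [0,0,0],"hand": 1}

```text
clock: 17.98
eef_pos: [450.6, 21.7, 242.1]
ee_rot: [-179.9, 0.1, 40.1]
ft_force: [-0.6, -0.2, -0.0]
opening: 85.4
```

```bash
python3 -c "
from h import *
im,K,E=cam('wrist'); np.savez('w7.npz',K=K,E=E)
cv2.imwrite('pics/w7.png',cv2.resize(im[60:360,120:520],(800,600),interpolation=cv2.INTER_CUBIC))
go(480,366,290,16)
"
```

```text
travel [ 244.2 -244.6  -47.9] rot [-0.    0.   -1.15] | pos [450.61  21.66 242.17] rot [-179.91    0.11   40.09] t 18.025 q [  2.75  -0.65  -9.29  81.5    0.   142.66] F [-0.53 -0.83 -0.31] op 85.64754137428064
```

View pics/w7.png

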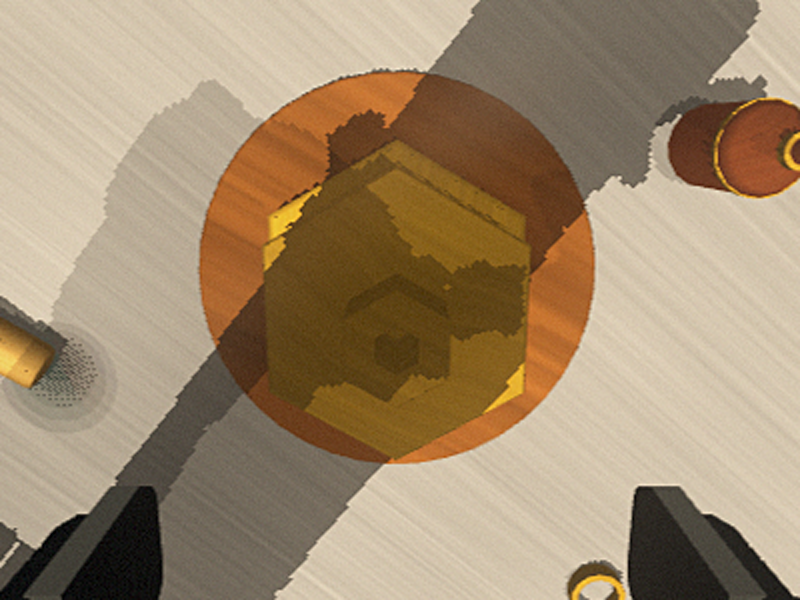

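The shade sits concentric with its sides parallel to the base's, and the neck hole is at crop (397,347), i.e. image (318.5,233.5). Now to the rack.

Request:
drive_tool:
  increments:
    - {"travel": [15,-15,-10],"rot": [0,0,-0.16],"hand": 1}
    - {"travel": [45,-45,-30],"rot": [0,0,-0.32],"hand": 1}
    - {"travel": [80,-80,-48],"rot": [0,0,-0.48],"hand": 1}
    - {"travel": [120,-120,-48],"rot": [0,0,-0.64],"hand": 1}
    - {"travel": [160,-160,-48],"rot": [0,0,-0.8],"hand": 0.8}
    - {"travel": [195,-195,-48],"rot": [0,0,-0.95],"hand": 0.7}
    - {"travel": [225,-225,-48],"rot": [0,0,-1.08],"hand": 0.7}
    - {"travel": [240,-240,-48],"rot": [0,0,-1.15],"hand": 0.7}
    - {"travel": [244,-245,-48],"rot": [0,0,-1.15],"hand": 0.7}
    - {"travel": [244,-245,-48],"rot": [0,0,-1.15],"hand": 0.7}

```text
clock: 19.27
eef_pos: [479.9, 366.0, 290.9]
ee_rot: [-179.9, 0.0, 105.9]
ft_force: [1.0, -0.2, -0.2]
opening: 60.1
```

Request:
drive_tool:
  increments:
    - {"travel": [0,0,0],"rot": [0,0,0],"hand": 0.7}
    - {"travel": [0,0,0],"rot": [0,0,0],"hand": 0.7}

```text
clock: 19.52
eef_pos: [480.2, 365.4, 292.0]
ee_rot: [180.0, -0.0, 105.9]
ft_force: [0.1, -0.4, 0.4]
opening: 59.9
```

```bash
python3 -c "
from h import *
d=np.load('w7.npz'); print('shade hole',ray(d['K'],d['E'],318.5,233.5,129))
pts=[(397,140),(525,212),(270,212)]; H=[(266,246),(398,162),(529,246),(525,390),(396,459),(270,388)]
G=np.array([ray(d['K'],d['E'],120+u/2,60+v/2,84)[:2] for u,v in H]); print('shade roof',G.mean(0))
im,K,E=cam('wrist'); cv2.imwrite('pics/w8.png',im); np.savez('w8.npz',K=K,E=E)
print('pred finial px',proj(K,E,[479.5,366,166]),proj(K,E,[479.5,366,130]))
go(479.5,366,135,16)
"
```

```text
shade hole [451.31  21.32 129.  ]
shade roof [450.62  20.51]
pred finial px [316.03 228.35] [316.08 216.91]
travel [  0.7  -0.7 157. ] rot [ 0. -0. -0.] | pos [480.24 365.48 292.04] rot [179.97  -0.01 105.91] t 19.575 q [ 37.27  16.69  17.13  90.41  -0.   111.36] F [-1.06 -0.41  0.3 ] op 59.69531745588415
```

View pics/w8.png

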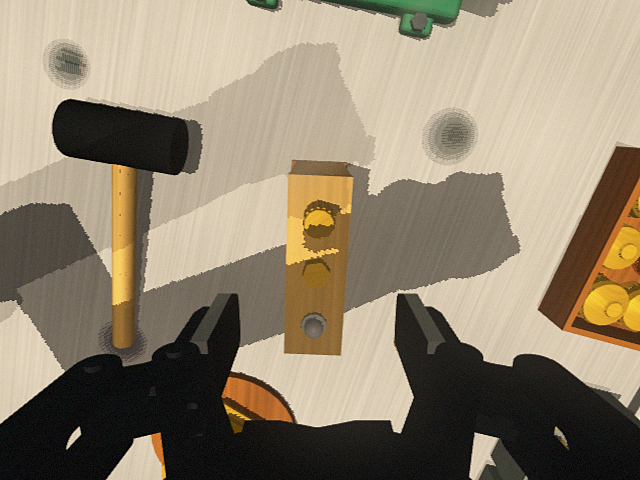

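The picture shows the finial top at about (319,223), the bolt head at (316,272) and the drift ball at (314,325); the bar's corners are (290,175), (353,177), (340,355), (285,354).

```bash
python3 -c "
from h import *
d=np.load('w8.npz');K,E=d['K'],d['E']
f=ray(K,E,319,223,166);b=ray(K,E,316,272,140);dr=ray(K,E,314,325,147)
print('finial',f,'bolt',b,'drift',dr,'extrap',2*b-dr, np.linalg.norm((f-b)[:2]),np.linalg.norm((b-dr)[:2]))
c=np.array([ray(K,E,*p,130)[:2] for p in [(290,175),(353,177),(340,355),(285,354)]])
print('rack',c.mean(0)); u=(c[0]+c[1]-c[2]-c[3])/2; print(np.linalg.norm(u),'hole',c.mean(0)+48*u/np.linalg.norm(u))
im=cv2.imread('pics/w8.png')[195:250,295:345]; g=im.astype(int); m=(g[...,2]>185)&(g[...,0]<90)
print('\n'.join(''.join('#' if x else '.' for x in r) for r in m[::2]))
go(f[0],f[1],135,16)
"
```

```text
finial [480.43 370.27 166.  ] bolt [491.08 325.17 140.  ] drift [501.28 283.52 147.  ] extrap [480.88 366.81 133.  ] 46.346387075321395 42.88034512966378
rack [492.47 322.4 ]
155.2617922522795 hole [481.49 369.13]
..###.########.###.###############################
#..###.################.##########################
#.###.#.####.##.#####.#...########################
#####.#.#########.#............###################
#.###.#######.#........................#.#########
#.##########.................................#####
#.#.########..........##......................####
##########......##.............................##.
..#######.........############...###.........#...#
#########..##.###################.............#...
#########....#######################..............
.#########..#########################.............
........#.############################............
.......#..#############################...........
.......#..############################............
...#......####.......##........####...............
.#......######....................................
........#.........................................
.......#..........................................
.......#..........................................
........#.........................................
........#.........................................
........#.........................................
..........#.......................................
.......#..........................................
.........#........................................
........#.........................................
.............#.................#.#..#.....#.......
travel [  4.5   1.4 157. ] rot [ 0. -0. -0.] | pos [480.24 365.48 292.04] rot [179.97  -0.01 105.91] t 19.575 q [ 37.27  16.69  17.13  90.41  -0.   111.36] F [-1.06 -0.41  0.3 ] op 59.69531745588415
```

Request:
drive_tool:
  increments:
    - {"travel": [3.2,1.5,20],"rot": [0,0,0],"hand": 0.7}
    - {"travel": [3.2,1.5,50],"rot": [0,0,0],"hand": 0.7}
    - {"travel": [3.2,1.5,80],"rot": [0,0,0],"hand": 0.7}
    - {"travel": [3.2,1.5,110],"rot": [0,0,0],"hand": 0.7}
    - {"travel": [3.2,1.5,135],"rot": [0,0,0],"hand": 0.7}
    - {"travel": [3.2,1.5,150],"rot": [0,0,0],"hand": 0.7}
    - {"travel": [3.2,1.5,155.5],"rot": [0,0,0],"hand": 0.7}
    - {"travel": [3.2,1.5,157],"rot": [0,0,0],"hand": 0.7}
    - {"travel": [3.2,1.5,157],"rot": [0,0,0],"hand": 0.7}

```text
clock: 20.7
eef_pos: [481.1, 370.1, 135.5]
ee_rot: [179.9, -0.0, 106.0]
ft_force: [0.4, -0.4, 0.2]
opening: 59.6
```

Request:
drive_tool:
  increments:
    - {"travel": [0,0,0],"rot": [0,0,0],"hand": 0.5}
    - {"travel": [0,0,0],"rot": [0,0,0],"hand": 0.35}
    - {"travel": [0,0,0],"rot": [0,0,0],"hand": 0.3}
    - {"travel": [0,0,0],"rot": [0,0,0],"hand": 0.2}
    - {"travel": [0,0,0],"rot": [0,0,0],"hand": 0.1}
    - {"travel": [0,0,0],"rot": [0,0,0],"hand": 0}
    - {"travel": [0,0,0],"rot": [0,0,0],"hand": 0}
  grip_force: 40

```text
clock: 21.58
eef_pos: [480.7, 369.8, 134.8]
ee_rot: [180.0, -0.0, 106.0]
ft_force: [-1.4, -0.9, 3.1]
opening: 20.8
```

```bash
python3 -c "
from h import *
im,K,E=cam('wrist','pics/w9.png')
s=status.read_state();R=Ro.from_euler('xyz',s['ee_rot'],degrees=True);print(s['eef_pos'],s['opening'],s['ft_force'])
for x in (-11,0,11): print(x,proj(K,E,s['eef_pos']+R.apply([x,0,-31])))
g=im[320:396,270:370].astype(int)
print('\n'.join(''.join(' .:-=+*#%@'[min(9,x//26)] for x in r) for r in g[::2,:,2]))
"
```

```text
[480.68 369.79 134.82] 21.108049747658104 [-1.56 -1.43  3.1 ]
-11 [317.03 383.86]
0 [317.06 354.16]
11 [317.09 323.  ]
-:-:-::::. .......:-----------==-===-------------------------=---------------:   ... .:::::-::::-::-
:::::::::.....   .-----------=-----------------------------------------------:  .  ...:-::::::::-:-:
::---:-:: .  ... :-------------------------------------------------====------:. . .   :-::::::::::::
:-:::::-. .......:---===----------------=======-==---------------------=------: ...   .:-:::::::::::
-:--:--:...  .. .---===-------------===============-=========-----------------:  .. .  :::-:::::::-:
:-:-:--.  .. .. :----=---------==============--==-==============---------------.   . . :-:::::::::::
-:-:--:. ..  . .:-----------==========-=-==-=-======================-------===-.   . . .:--:--:-:---
------:. .  .  .:--------===-==---=--==-==--=--=--==================-==-----==-:  .  . .:--------.  
.:----:. .  .  :--------====-======-=-==-=-======-==================-====----=-: .     .------.     
. :----:   .   .:-----=--=========--=-=-====================-=======----
[... 2155 characters left out ...]
      .   :+*++++++++++++++++++++++++========----=++++++++++++++++++++++*+-  .. .     .        
            .  -*+++++++++++++++++**++++++---===+*++++++++++++++++++++++++++++*=     .  .       .. .
        ..     =*+++++-=*++++**+-==-------------------=+++++++++++++++++++++++*+    ....      .     
      .... .  .=*+++++-=------------------------------=++++++++++++++++++++++**+:  . ...      .  .  
       .:.    :++++++-----------------------------------=++++++++++++++++++++**+- . ..::    ..     .
       :-. .  -*++++=----------------------------------------=++++++++++++++++**=  . .::          . 
       ::.    =*++*+-----------------------------------------=+++++++++++++++***=    .::.      .. .
```

The finial is gripped centred (disc centre at about (317,356), against (317,354) for the tool axis). I lift it straight out.

Request:
drive_tool:
  increments:
    - {"travel": [0,0,-5],"rot": [0,0,0],"hand": 0}
    - {"travel": [0,0,-18],"rot": [0,0,0],"hand": 0}
    - {"travel": [0,0,-38],"rot": [0,0,0],"hand": 0}
    - {"travel": [0,0,-60],"rot": [0,0,0],"hand": 0}
    - {"travel": [0,0,-85],"rot": [0,0,0],"hand": 0}
    - {"travel": [0,0,-110],"rot": [0,0,0],"hand": 0}
    - {"travel": [0,0,-133],"rot": [0,0,0],"hand": 0}
    - {"travel": [0,0,-143],"rot": [0,0,0],"hand": 0}
    - {"travel": [0,0,-145],"rot": [0,0,0],"hand": 0}
    - {"travel": [0,0,-145],"rot": [0,0,0],"hand": 0}
  grip_force: 60

```text
clock: 22.88
eef_pos: [480.6, 369.6, 278.9]
ee_rot: [-179.9, 0.0, 106.0]
ft_force: [0.3, 0.2, -0.5]
opening: 20.5
```

```bash
python3 -c "
from h import *
go(451,22.1,280,16)
"
```

```text
travel [-326.  -124.1   -0.9] rot [-0.  0. -0.] | pos [480.56 369.64 278.86] rot [-179.94    0.02  105.98] t 22.875 q [ 37.57  16.84  15.66  88.88  -0.   111.58] F [ 0.33  0.15 -0.49] op 20.498733239866713
```

Request:
drive_tool:
  increments:
    - {"travel": [-10,-4,-1],"rot": [0,0,0],"hand": 0}
    - {"travel": [-33,-13,-1],"rot": [0,0,0],"hand": 0}
    - {"travel": [-70,-27,-1],"rot": [0,0,0],"hand": 0}
    - {"travel": [-113,-43,-1],"rot": [0,0,0],"hand": 0}
    - {"travel": [-157,-60,-1],"rot": [0,0,0],"hand": 0}
    - {"travel": [-201,-77,-1],"rot": [0,0,0],"hand": 0}
    - {"travel": [-245,-93,-1],"rot": [0,0,0],"hand": 0}
    - {"travel": [-283,-108,-1],"rot": [0,0,0],"hand": 0}
    - {"travel": [-311,-118,-1],"rot": [0,0,0],"hand": 0}
    - {"travel": [-326,-124,-1],"rot": [0,0,0],"hand": 0}

```text
clock: 24.12
eef_pos: [450.4, 20.6, 280.4]
ee_rot: [-180.0, -0.0, 105.9]
ft_force: [0.2, -0.6, -1.1]
opening: 20.3
```

Request:
drive_tool:
  increments:
    - {"travel": [0,0,0],"rot": [0,0,0],"hand": 0}
    - {"travel": [0,0,0],"rot": [0,0,0],"hand": 0}
    - {"travel": [0,0,0],"rot": [0,0,0],"hand": 0}

```text
clock: 24.5
eef_pos: [451.3, 23.0, 280.5]
ee_rot: [-180.0, -0.0, 106.1]
ft_force: [1.3, -0.1, -1.1]
opening: 20.7
```

```bash
python3 -c "
from h import *
_,K,E=cam('scene','pics/s10.png'); im=cv2.imread('pics/s10.png')
go(451,22.1,262,16)
for z in (143,150,200,257): print(z,proj(K,E,[451.2,21.4,z]))
print('hole',proj(K,E,[451.2,21.4,129]))
u,v=proj(K,E,[451.2,21.4,143]).astype(int)
c=im[v-110:v+60,u-60:u+70]; cv2.imwrite('pics/s10c.png',cv2.resize(c,None,fx=3.5,fy=3.5,interpolation=cv2.INTER_CUBIC)); print(u,v)
"
```

```text
travel [-0.8 -0.6 18.5] rot [-0. -0.  0.] | pos [451.35  22.99 280.49] rot [-179.99   -0.01  106.07] t 24.55 q [ 2.91 -0.4  -4.24 86.17  0.01 76.84] F [-0.2   0.49 -1.03] op 20.418892254245176
143 [330.84 215.46]
150 [330.96 212.6 ]
200 [331.82 191.44]
257 [332.87 165.72]
hole [330.61 221.12]
330 215
```

View pics/s10c.png

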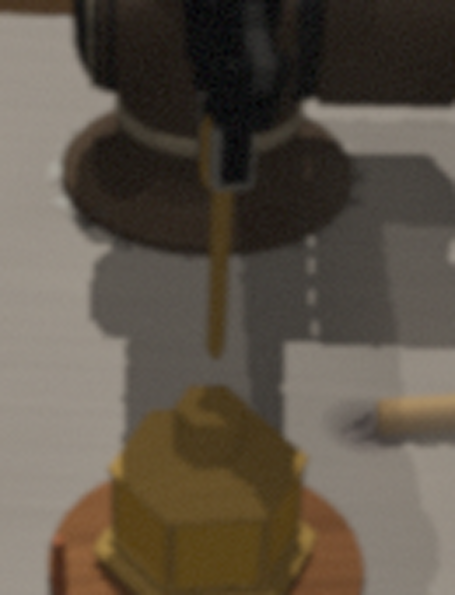

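The crop shows the pipe hanging nearly upright with its nose at (215,355) right over the neck hole at about (212,403); full-image positions match the predictions within 1 px. I lower it while watching the force.

Request:
drive_tool:
  increments:
    - {"travel": [-0.8,-0.4,3],"rot": [0,0,0],"hand": 0}
    - {"travel": [-0.8,-0.4,9],"rot": [0,0,0],"hand": 0}
    - {"travel": [-0.8,-0.4,15],"rot": [0,0,0],"hand": 0}
    - {"travel": [-0.8,-0.4,21],"rot": [0,0,0],"hand": 0}
    - {"travel": [-0.8,-0.4,26],"rot": [0,0,0],"hand": 0}
    - {"travel": [-0.8,-0.4,30],"rot": [0,0,0],"hand": 0}
    - {"travel": [-0.8,-0.4,34],"rot": [0,0,0],"hand": 0}
    - {"travel": [-0.8,-0.4,38],"rot": [0,0,0],"hand": 0}
    - {"travel": [-0.8,-0.4,40],"rot": [0,0,0],"hand": 0}

```text
clock: 25.68
eef_pos: [451.0, 21.3, 240.3]
ee_rot: [-180.0, -0.0, 106.0]
ft_force: [0.2, 0.9, -1.5]
opening: 20.4
```

Request:
drive_tool:
  increments:
    - {"travel": [0.5,0,4],"rot": [0,0,0],"hand": 0}
    - {"travel": [0.5,0,8],"rot": [0,0,0],"hand": 0}
    - {"travel": [0.5,0,13],"rot": [0,0,0],"hand": 0}
    - {"travel": [0.5,0,18],"rot": [0,0,0],"hand": 0}
    - {"travel": [0.5,0,24],"rot": [0,0,0],"hand": 0}
    - {"travel": [0.5,0,30],"rot": [0,0,0],"hand": 0}
    - {"travel": [0.5,0,36],"rot": [0,0,0],"hand": 0}
    - {"travel": [0.5,0,42],"rot": [0,0,0],"hand": 0}
    - {"travel": [0.5,0,46],"rot": [0,0,0],"hand": 0}
    - {"travel": [0.5,0,48],"rot": [0,0,0],"hand": 0}

```text
clock: 26.92
eef_pos: [450.8, 21.8, 192.3]
ee_rot: [-180.0, -0.0, 106.0]
ft_force: [-0.3, -0.1, -0.5]
opening: 20.7
```

Request:
drive_tool:
  increments:
    - {"travel": [0,0,3],"rot": [0,0,0],"hand": 0}
    - {"travel": [0,0,6],"rot": [0,0,0],"hand": 0}
    - {"travel": [0,0,9],"rot": [0,0,0],"hand": 0}
    - {"travel": [0,0,12],"rot": [0,0,0],"hand": 0}
    - {"travel": [0,0,15],"rot": [0,0,0],"hand": 0}
    - {"travel": [0,0,18],"rot": [0,0,0],"hand": 0}
    - {"travel": [0,0,21],"rot": [0,0,0],"hand": 0}
    - {"travel": [0,0,24],"rot": [0,0,0],"hand": 0}
    - {"travel": [0,0,26],"rot": [0,0,0],"hand": 0}

```text
clock: 28.05
eef_pos: [450.9, 21.8, 166.4]
ee_rot: [-180.0, -0.0, 106.0]
ft_force: [0.1, 0.7, -1.5]
opening: 20.4
```

Request:
drive_tool:
  increments:
    - {"travel": [0,0,4],"rot": [0,0,0],"hand": 0}
    - {"travel": [0,0,8],"rot": [0,0,0],"hand": 0}
    - {"travel": [0,0,13],"rot": [0,0,0],"hand": 0}
    - {"travel": [0,0,18],"rot": [0,0,0],"hand": 0}
    - {"travel": [0,0,23],"rot": [0,0,0],"hand": 0}
    - {"travel": [0,0,27],"rot": [0,0,0],"hand": 0}
    - {"travel": [0,0,29.5],"rot": [0,0,0],"hand": 0}
    - {"travel": [0,0,30.5],"rot": [0,0,0],"hand": 0}
    - {"travel": [0,0,31],"rot": [0,0,0],"hand": 0}

```text
clock: 29.18
eef_pos: [451.0, 21.8, 135.6]
ee_rot: [180.0, 0.0, 106.0]
ft_force: [-0.4, 0.5, -1.8]
opening: 20.3
```

Request:
drive_tool:
  increments:
    - {"travel": [0,0,0.5],"rot": [0,0,0],"hand": 0}
    - {"travel": [0,0,1],"rot": [0,0,0],"hand": 0}
    - {"travel": [0,0,1.3],"rot": [0,0,0],"hand": 0}

```text
clock: 29.55
eef_pos: [451.0, 21.8, 134.3]
ee_rot: [180.0, 0.0, 106.0]
ft_force: [-0.1, -0.6, -2.0]
opening: 20.1
```

Request:
drive_tool:
  increments:
    - {"travel": [0,0,0.4],"rot": [0,0,0],"hand": 0}
    - {"travel": [0,0,0.8],"rot": [0,0,0],"hand": 0}
    - {"travel": [0,0,0.8],"rot": [0,0,0],"hand": 0}

```text
clock: 29.92
eef_pos: [451.0, 21.8, 133.9]
ee_rot: [180.0, 0.0, 106.0]
ft_force: [-0.7, -0.7, 3.2]
opening: 20.6
```

Seated, with about 4 N of contact. I release and rise clear.

Request:
drive_tool:
  increments:
    - {"travel": [0,0,0],"rot": [0,0,0],"hand": 0.3}
    - {"travel": [0,0,0],"rot": [0,0,0],"hand": 0.4}
    - {"travel": [0,0,0],"rot": [0,0,0],"hand": 0.6}
    - {"travel": [0,0,0],"rot": [0,0,0],"hand": 0.7}
    - {"travel": [0,0,0],"rot": [0,0,0],"hand": 0.7}
    - {"travel": [0,0,-15],"rot": [0,0,0],"hand": 0.7}
    - {"travel": [0,0,-45],"rot": [0,0,0],"hand": 0.7}
    - {"travel": [0,0,-85],"rot": [0,0,0],"hand": 0.7}
    - {"travel": [0,0,-120],"rot": [0,0,0],"hand": 0.7}
    - {"travel": [0,0,-130],"rot": [0,0,0],"hand": 0.7}

```text
clock: 31.18
eef_pos: [451.9, 21.9, 266.6]
ee_rot: [179.8, 0.1, 106.0]
ft_force: [-0.0, 0.3, -1.1]
opening: 59.4
```

Request:
drive_tool:
  increments:
    - {"travel": [0,0,0],"rot": [0,0,0],"hand": 0.7}
    - {"travel": [0,0,0],"rot": [0,0,0],"hand": 0.7}

```text
clock: 31.42
eef_pos: [450.4, 21.8, 262.3]
ee_rot: [-179.9, -0.0, 106.0]
ft_force: [-0.2, 0.5, -0.0]
opening: 59.6
```

```bash
python3 -c "
from h import *
im,K,E=cam('wrist','pics/w11.png'); s=status.read_state(); print(s['eef_pos'],s['ft_force'],s['opening'])
for z in (129,165): print(z,proj(K,E,[451,21.5,z]))
g=im[190:290,255:385].astype(int)
print('\n'.join(''.join(' .:-=+*#%@'[min(9,x//26)] for x in r) for r in g[::2,:,2]))
d,_,_=cam('top'); t0=cv2.imread('pics/top0.png'); df=np.abs(d.astype(int)-t0).max(2)>90
n,l,st,c=cv2.connectedComponentsWithStats(df.astype(np.uint8)); print([ (st[i].tolist()) for i in range(1,n) if st[i,4]>25])
"
```

```text
[450.36  21.78 262.19] [-0.48 -0.41 -0.07] 59.69782965989195
129 [317.86 227.54]
165 [317.92 241.69]
=-=+=---------==--==----=------------===--===-===-==---=-----=--===-----------=--===--=-=------------=-------------=++=-----==--==
===+=---------====-------==----=--==-=--====-=----=-=------=---=--=-=------------=--==-=------------=--------==-=+++++++=---=--===
==++=-----------=-=-----=--=------==--=----=-=-==--=-----------------=----------=-----=-----------==----------=-=++++++=--=-=--===
==+++=+=-----==-==----=-------=-----=-------=----=-==---------------------------==-=---------------------------=++++++++++=----===
-=++++++=-=++=-==-=--=--=-=-----=--------------=----:----------------:--------------------------------------==-=++++++++++++++====
==+++=++++=+++=--=--------------------=----==---------------------------------=-=-=-----=-------=--------=+==++++++++++++++++=====
-=+++==++++++++++=-=++++=--=--=-===-----------------------------------------------==----------------=+++==+++++++++++++++++++=====
==+++=++++=+++++++++++++=--------=----=--------------------------=----------------
[... 5097 characters left out ...]
#########*******##%%%%%%%%%%%%%%%%%%%%%%%%%%%%%%%%%%%%%%%%%%
%%%%%%%%%%%%%%%%%%%%%%%%%%%%%%%%%%%%%%%%%%%%%%%%%#######%##########*#*#########%%%%%%%%%%%%%%%%%%%%%%%%%%%%%%%%%%%%%%%%%%%%%%%%%%%
%%%%%%%%%%%%%%%%%%%%%%%%%%%%%%%%%%%%%%%%%%%%%%%%%%%%%%%%%%%%%%%%%%%%%%%%%%%%%%%%%%%%%%%%%%%%%%%%%%%%%%%%%%%%%%%%%%%%%%%%%%%%%%%%%%
%%%%%%%%%%%%%%%%%%%%%%%%%%%%%%%%%%%%%%%%%%%%%%%%%%%%%%%%%%%%%%%%%%%%%%%%%%%%%%%%%%%%%%%%%%%%%%%%%%%%%%%%%%%%%%%%%%%%%%%%%%%%%%%%%%
[[279, 193, 58, 28, 388], [272, 207, 7, 56, 217], [345, 206, 4, 22, 41], [365, 207, 6, 52, 178], [284, 309, 13, 51, 310], [360, 311, 6, 24, 62], [504, 351, 136, 129, 5713], [351, 409, 12, 7, 33], [232, 439, 48, 41, 1483], [375, 449, 16, 31, 177]]
```

The finial disc sits at about (318,241), as predicted for a seated pipe. One last numeric check that the bystanders haven't moved.

```bash
python3 -c "
from h import *
d,_,_=cam('top','pics/t12.png'); t0=cv2.imread('pics/top0.png')
for n,(u,v,r) in dict(bottle=(477,269,10),can=(348,193,9),ring1=(236,178,8),ring2=(438,159,8),ring3=(400,283,8),bolt=(177,234,7),drift=(199,229,7),malletH=(165,330,14),malletEnd=(262,321,8)).items():
    m=cv2.matchTemplate(d[v-r-6:v+r+7,u-r-6:u+r+7],t0[v-r:v+r+1,u-r:u+r+1],cv2.TM_CCOEFF_NORMED);_,s,_,l=cv2.minMaxLoc(m);print(n,round(s,2),l[0]-6,l[1]-6)
"
```

```text
bottle 0.98 0 0
can 0.59 0 0
ring1 0.99 0 0
ring2 0.99 0 0
ring3 0.99 0 0
bolt 0.98 0 0
drift 0.99 0 0
malletH 0.98 0 0
malletEnd 0.97 -1 0
```

```bash
python3 -c "
from rig import manip
print(manip.job_done())"
```

```text
the job is handed in; nothing more can be done
None
```

The lantern is assembled on the board and handed in, at about 31.5 s of the 72 s allowed. The base went down first, then the shade, then the lamp pipe, all under gentle contact with no force above about 11 N.

- **Base:** it measured within about 0.5 mm of the board's centre.
- **Shade:** its hole measured (451.3, 21.3), the same as the base hole to about 0.1 mm. Its roof outline gave a centre about 1.5 mm off. I set it down at the same gripper angle as the base, and the sides looked parallel.
- **Pipe:** it went through the shade's neck and the base without resistance. The finial touched the neck at the expected height. After I let go, its top was within 1 px of where a seated pipe should be in the wrist camera.
- **Other things on the cart:** image matching showed no movement of the bottle, rings, bolt, drift or mallet head. The mallet's handle end matched 1 px off.
- **Oil can, less certain:** it also matched at zero shift, but with a weak score of 0.59. I put that down to the shade and the shadows around it having changed, and did not check further.

My picture views were used up before the release, so the checks after that were numeric only.

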